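# Unload the four-cavity shield-cover die

### The arm

A 6-joint arm with a two-finger parallel gripper is mounted at the origin on the work surface. World frame = base frame: x ahead of the robot, y to its left, z up, the work surface at z = 0. Lengths are in m, angles in rad, forces in N, time in s.
With the tool pointing down it reaches from about 0.35 to 0.85 m from the base axis. Payload 8.1 kg.
Tool frame: the origin (TCP) lies at the very end of the fingers, on their centre line; the grasp point (between the pads) lies 19 mm behind it; z points along the fingers, y is the line along which they close (so a half turn about z gives the same grasp; the last joint's range is limited). The gripper opens to 85 mm and grips with 20 to 120 N. Pads are 22 mm wide; open, the fingers measure 114 mm over their backs; the gripper's body (76 mm by 85 mm) begins 54 mm behind the grasp point. The pads swing forward as they close: fully open they stand 13 mm farther back than shut.
Start: joints at [-1.224, 0.13, 1.488, -0, 1.523, -0.085], TCP at [0.251, -0.545, 0.231] pointing down, gripper open.
Joint ranges: [-2.96, 2.96], [-0.89, 2.26], [0.02, 2.5], [-1.34, 4.48], [0, 2.73], [-2.66, 2.66]. Speed limits (rad/s): [2.39, 2.39, 2.79, 3.14, 3.14, 3.14].

### API

Orientations are given as a rotation vector (axis times angle).
In Python, from workcell import readout, vision, ticket gives the robot as it stands. The module is installed in compiled form; this text tells all that it offers.
- The arm moves only by the tool move_arm, never from a script. Its argument "rows" is a list that holds one entry, the list of rows, each a list of 7 numbers: the turn, a rotation vector about the tool's x, y, z in degrees, then the shift along the tool's x, y, z in mm, then the opening, from -1 (shut) to 1 (fully open). In form: [[[wx, wy, wz, x, y, z, hand], ...]]. A call has 1 to 20 rows; each row is the pose to reach, as a shift and turn from the pose commanded when the call began, along the tool's axes at that moment; what a row does not reach only later rows make up. A row lasts 1/12 s, in which the tool goes at most 41.7 mm and 7.16 degrees, less where a joint would pass 70% of its speed; a pose out of reach is approached as far as the arm can. A call with a gripper value outside its range is refused whole. The fingers move at their own pace and stop on an object; "newtons" is the grip in N (left out, the last holds). Time passes only in rows, so rows that repeat a pose let the fingers close. It gives the time, the measured TCP pose, the force, the opening and the grip force at its end, in the units of the state.
- readout.state(): the state, without advancing time (a new reading comes with each control period).
- vision.grab_frame(name): name is "scene" or "top"; returns a dict with "color" (420x560x3 uint8, red, green, blue), "fx", "fy", "cx", "cy" (pixels), "origin" and "rotation" of the camera in the world. Camera axes: x right, y down, z forward; pixel columns grow to the right and rows downward; lengths in m; the calibration is good to about 2 mm. A picture is of the moment at which its call begins. There is no depth.
- ticket.finish_job(): hands the job in; it is judged then, once.
The state is a dict: "t": time; "joints": joint angles; "qd": joint speeds; "joint_efforts": joint torques, N m; "tcp_pos": TCP position; "tool_rot": TCP orientation; "wrist_force": force on the tool from outside, world axes, zero at the start; "moment": the same for the moment, N m; "finger_gap": opening from 0.0 (shut) to 1.0 (fully open); "gripper_force": force on a finger pad.
Only numpy, scipy, OpenCV 4.12 (cv2) and the standard library are available. Lean on these libraries where they do the work, as an engineer would, in place of code of your own. Each camera call takes 0.05 s, during which the arm holds its last target. There are 200 camera calls.

### The job

Unload the forming die. First press the button on the control box fully down and let it come up, to put the station on hold; then pull the black knob of the sprung retainer slide out to its stop, lift every formed shield cover out of its cavity and set it down in the black-lined tray, lying flat on the tray's floor (closed top up, or down if it has tumbled; not on its side), none on top of another. When all of them are in the tray, push the retainer slide fully home again, and then press the button fully down and let it come up once more to put the station back to work. Do not disturb the circuit board, mouse and scanner lying near by.

Things in the scene. Friction and masses are not known exactly. Their poses are not given: they have to be found in the camera images.
- die: fixed dark steel die block, 232 mm (its x) x 170 mm (its y) x 30 mm tall, with four open rectangular cavities 80 x 48 mm, 12 mm deep, long sides along the die's x, centred at x = -62 or +62 mm and y = -42 or +42 mm in its frame; a cavity may be empty. Origin: centre of its underside on the table; z up
- retainer (a joint): sprung retainer slide, m: 0 home, 0.042 out at its stop; moves along the die's -y. A 12 mm wide steel bar along the die's y over its middle (38.5 to 44.5 mm above the table); its tongues at home lie over the covers' inner ears and hold them down; out at the stop all covers are free. Spring (1.5 N at the stop) plus friction brake (3.5 N): it stays where it is left
- retainer_knob (a point): centre of the slide's black round knob (moves with it): 30 mm diameter, 24 mm long, axis along the die's y, 41.5 mm above the table, 53 mm outside the die's -y side when home, on a 10 mm rod. Axes parallel to the die's. Can be pinched from above across the die's x
- cover1: aluminium shield cover, a pan open underneath: body 76 (its x) x 44 (its y) x 34 mm tall; at the middle of each short end an ear 24 wide, 4 thick, sticks out 12 mm, its underside 13 mm above the bottom edge. Origin: centre of the body, 17 mm above the bottom edge; z up at the start. 80-170 g. May be absent (None). Starts in a die cavity, standing 22 mm out of it; grip from above across the 44 mm
- cover2: aluminium shield cover, a pan open underneath: body 76 (its x) x 44 (its y) x 34 mm tall; at the middle of each short end an ear 24 wide, 4 thick, sticks out 12 mm, its underside 13 mm above the bottom edge. Origin: centre of the body, 17 mm above the bottom edge; z up at the start. 80-170 g. May be absent (None). Starts in a die cavity, standing 22 mm out of it; grip from above across the 44 mm
- cover3: aluminium shield cover, a pan open underneath: body 76 (its x) x 44 (its y) x 34 mm tall; at the middle of each short end an ear 24 wide, 4 thick, sticks out 12 mm, its underside 13 mm above the bottom edge. Origin: centre of the body, 17 mm above the bottom edge; z up at the start. 80-170 g. May be absent (None). Starts in a die cavity, standing 22 mm out of it; grip from above across the 44 mm
- cover4: aluminium shield cover, a pan open underneath: body 76 (its x) x 44 (its y) x 34 mm tall; at the middle of each short end an ear 24 wide, 4 thick, sticks out 12 mm, its underside 13 mm above the bottom edge. Origin: centre of the body, 17 mm above the bottom edge; z up at the start. 80-170 g. May be absent (None). Starts in a die cavity, standing 22 mm out of it; grip from above across the 44 mm
- tray_floor (a point): centre of the inner floor (4 mm above the table, black liner) of the fixed open aluminium tray, inside 240 mm (its x) x 200 mm (its y), rim 20 mm above the table, walls 4 mm; x, y along its sides, z up
- cycle (a joint): round black spring push button on top of the control box (grey, 70 x 66 x 45 mm, fixed): 0 = up, 0.008 m = fully down; 6 N holds it fully down
- cycle_top (a point): centre of the top of the push button (34 mm diameter); moves with it; pressed straight down
- board: bystander: green circuit board 110 x 170 mm on 6 mm feet, lying beyond the work; origin at the centre of its underside
- mouse: bystander: black computer mouse 100 x 58 x 22 mm beyond the work; origin at the centre of its underside
- scanner: bystander: light grey hand scanner in its low stand, about 50 x 130 x 64 mm, beyond the work; origin at the centre of its underside
Mind the look-alikes: they are no part of the job. What is shaped like the cover1 but pink or turquoise is not meant. Of the things shaped like the part that bears cycle, the grey one is meant.

How it is judged:
By the outcome, as a careful person would: the job done as asked, in the order asked, and still so for the second after the job is handed in, with the robot touching nothing.
Of cover1, cover2, cover3, cover4 only 3 to 4 are there at a start; the rules pass over those that are not, and their reading is None.
At some moment in a run one of cover1, cover2, cover3, cover4 may be knocked a few centimetres aside while the robot is not near it.
Once in a run the grip may slacken for a moment while it holds something.
It also fails if it takes over 208 s, if anything falls off the work surface, if the arm or the gripper's body presses on something with over 40 N, if the wrist force passes 120 N, or if a joint passes its speed limit or range.

## Working session

There is one attempt and no reset: what is moved stays moved. The work goes in short steps, Python scripts to look and compute and a tool call to move; the robot and the scene stay as the last step left them, time stands still between calls to the robot, and variables do not carry over. Pictures are saved under pics/ and viewed, at most 14 in all, crops included, and the job is handed in when it is done.

Besides the shell and the picture viewer there is one more tool, called after "Emit:" as name(argument=value, ...), one argument or row to a line, values as JSON. move_arm: Moves the arm, as the interface text tells. Its arguments: {"type":"object","properties":{"rows":{"type":"array","items":{"type":"array","items":{"type":"array","items":{"type":"number"}}}},"newtons":{"type":"number"}},"required":["rows"]}

```bash
mkdir -p pics
python3 - <<'E'
from workcell import readout, vision
import cv2, numpy as np
for n in("scene","top"):
    f=vision.grab_frame(n); cv2.imwrite(f"pics/{n}0.png",f["color"][:,:,::-1]); print(n,{k:np.round(v,4).tolist() for k,v in f.items() if k!="color"})
print(readout.state())
E
```

```text
scene {'fx': 404.7741, 'fy': 404.7741, 'cx': 276.5565, 'cy': 212.7342, 'origin': [0.9887, 0.3203, 0.9164], 'rotation': [-1.4044, -2.4308, 0.6691]}
top {'fx': 401.322, 'fy': 401.322, 'cx': 273.4658, 'cy': 214.5964, 'origin': [0.3709, 0.0599, 0.9951], 'rotation': [-2.1315, 2.143, -0.2308]}
{'t': 0.1, 'joints': array([-1.22439901e+00,  1.31098474e-01,  1.48919948e+00,  1.38929428e-05,
        1.52298625e+00, -8.54277506e-02]), 'qd': array([-0.00109731, -0.00239967, -0.00389698,  0.00042021,  0.00037307,
        0.00173279]), 'joint_efforts': array([ 1.55057143e-03, -5.70954251e+01, -5.01940978e+01, -1.31164684e-04,
        8.23035050e-03, -8.81934875e-05]), 'tcp_pos': array([ 0.25095605, -0.54444338,  0.23032568]), 'tool_rot': array([-3.06700918e+00, -6.72690492e-01,  3.23940900e-04]), 'wrist_force': array([ 0.33327173, -0.02189071, -0.19737359]), 'moment': array([ 2.82621462e-02, -8.28059450e-05,  3.19967952e-02]), 'gripper_force': 0.0, 'finger_gap': 0.9982686523287395}
```

View pics/top0.png

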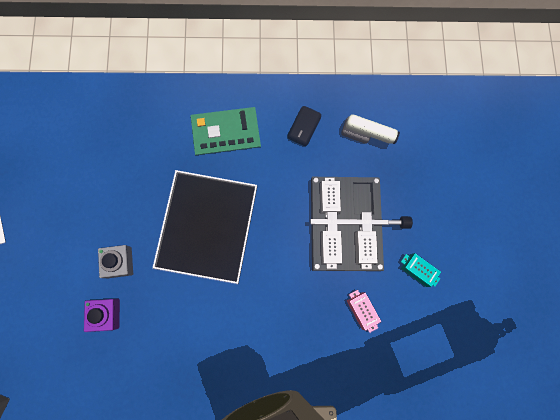

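View pics/scene0.png

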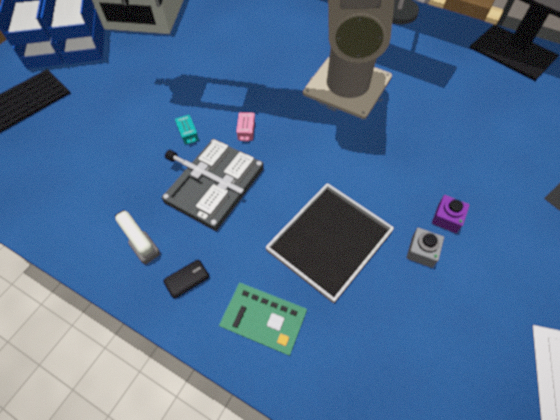

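```bash
cat > h.py <<'E'
import numpy as np, cv2
from scipy.spatial.transform import Rotation as R
from workcell import readout, vision
def ray(f,px,z):
    d=R.from_rotvec(f["rotation"]).as_matrix() if np.shape(f["rotation"])==(3,) else np.array(f["rotation"])
    d=d@np.array([(px[0]-f["cx"])/f["fx"],(px[1]-f["cy"])/f["fy"],1]); o=np.array(f["origin"])
    return o+d*(z-o[2])/d[2]
def proj(f,p):
    M=R.from_rotvec(f["rotation"]).as_matrix(); c=M.T@(np.array(p)-f["origin"])
    return np.array([f["cx"]+f["fx"]*c[0]/c[2],f["cy"]+f["fy"]*c[1]/c[2]])
def crop(f,x0,y0,x1,y1,s,name):
    im=cv2.resize(f["color"][y0:y1,x0:x1,::-1],None,fx=s,fy=s,interpolation=cv2.INTER_CUBIC); cv2.imwrite(name,im)
E
python3 - <<'E'
from h import *
f=vision.grab_frame("top"); crop(f,300,165,420,285,5,"pics/die0.png")
a=f["color"]; crop(f,90,165,290,335,3.5,"pics/tray0.png")
g=vision.grab_frame("scene"); crop(g,150,125,280,235,6,"pics/dies.png")
E
```

```text
(no output)
```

View pics/die0.png

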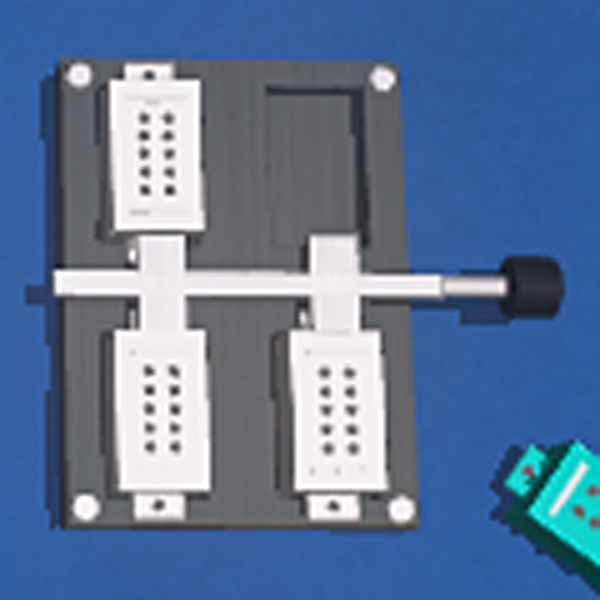

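View pics/tray0.png

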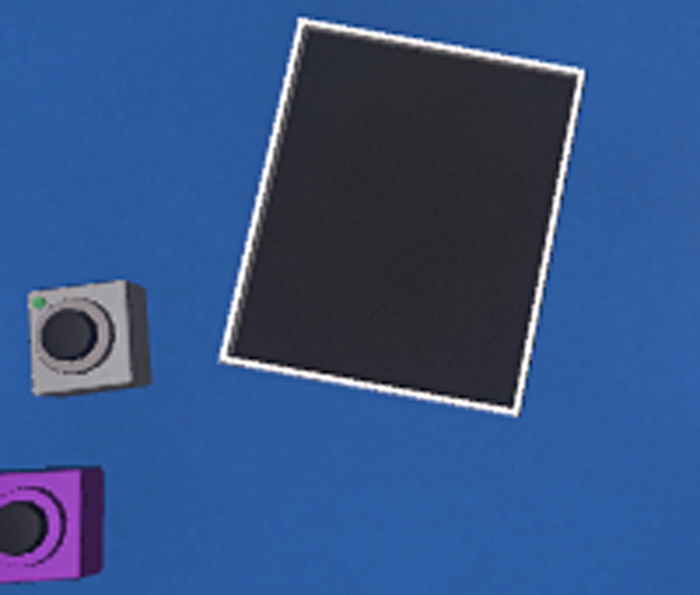

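```bash
cat > m.py <<'E'
from h import *
f=vision.grab_frame("top"); 
D=lambda u,v:(300+(u-2)/5,165+(v-2)/5)
T=lambda u,v:(90+(u-1.2)/3.5,165+(v-1.2)/3.5)
def show(n,p): print(n,np.round(p,4))
c=[ray(f,D(*p),.03)[:2] for p in((62,62),(396,65),(418,527),(65,527))]
show("die corners",c); show("centre",np.mean(c,0)); show("sides",[np.linalg.norm(c[i]-c[(i+1)%4]) for i in range(4)])
e=c[1]-c[0]+c[2]-c[3]; show("y- dir ang",np.degrees(np.arctan2(e[1],e[0]))); e=c[0]-c[3]+c[1]-c[2]; show("x dir",np.degrees(np.arctan2(e[1],e[0])))
show("knob",ray(f,D(535,287),.05))
for n,q in dict(TL=((113,80),(201,80),(204,230),(107,230)),BL=((116,330),(208,330),(210,491),(119,491)),BR=((291,330),(382,330),(386,490),(294,490))).items():
    k=np.array([ray(f,D(*p),.052)[:2] for p in q]); e=k[0]-k[3]+k[1]-k[2]; show(n,[*k.mean(0),np.degrees(np.arctan2(e[1],e[0]))])
k=[ray(f,T(*p),.02)[:2] for p in((301,21),(582,72),(518,412),(222,359))]
show("tray",np.mean(k,0)); show("s",[np.linalg.norm(k[i]-k[(i+1)%4]) for i in range(4)]); e=k[0]-k[3]+k[1]-k[2]; show("x ang",np.degrees(np.arctan2(e[1],e[0])))
show("button",ray(f,T(69,336),.057)); b=[ray(f,T(*p),.045)[:2] for p in((31,294),(128,281),(132,384),(33,396))]; show("boxtop",np.mean(b,0)); show("s",[np.linalg.norm(b[i]-b[(i+1)%4]) for i in range(4)])
E
python3 m.py
```

```text
die corners [[ 0.6475 -0.0667]
 [ 0.646  -0.2349]
 [ 0.4159 -0.2325]
 [ 0.4171 -0.0622]]
centre [ 0.5316 -0.1491]
sides [0.1683 0.2301 0.1703 0.2305]
y- dir ang -90.4486
x dir -0.8657
knob [ 0.5294 -0.2901  0.05  ]
TL [ 0.5948 -0.1085 -2.5402]
BL [ 0.4707 -0.1075 -1.1289]
BR [ 0.4705 -0.1909 -1.6947]
tray [0.528  0.1961]
s [0.2046 0.2436 0.2057 0.2443]
x ang -10.455
button [0.4402 0.41   0.057 ]
boxtop [0.4395 0.4065]
s [0.0643 0.0689 0.0647 0.0678]
```

View pics/dies.png

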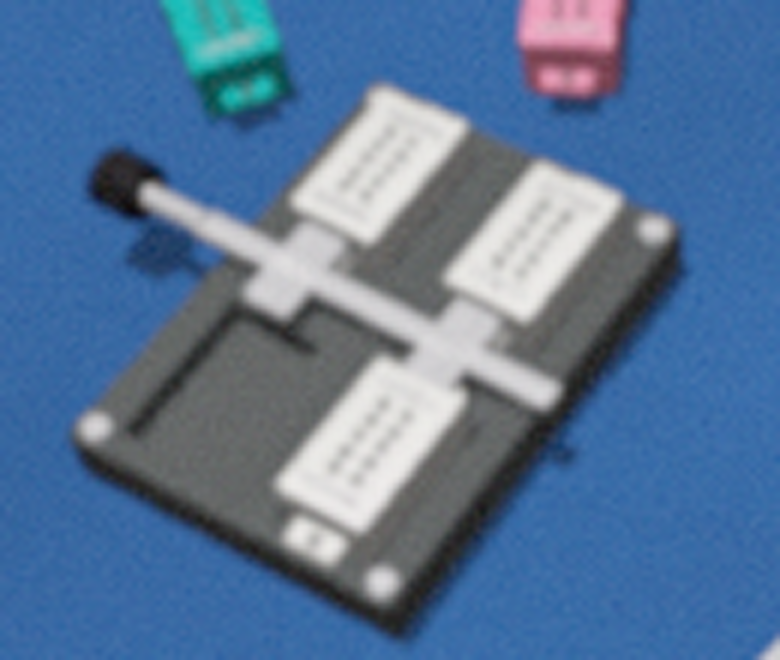

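```bash
cat > d.py <<'E'
import sys
from h import *
# args: groups x,y,z,psi  (mm,deg)-> deltas from current measured pose
s=readout.state(); R0=R.from_rotvec(s["tool_rot"]); p0=np.array(s["tcp_pos"])*1000
for a in sys.argv[1:]:
    x,y,z,ps=map(float,a.split(",")); c,n=np.cos(np.radians(ps)),np.sin(np.radians(ps))
    Rt=R.from_matrix(np.array([[c,n,0],[n,-c,0],[0,0,-1]]))
    print(a,np.round(np.r_[np.degrees((R0.inv()*Rt).as_rotvec()),R0.inv().apply(np.array([x,y,z])-p0)],1).tolist())
print("t",round(s["t"],2),np.round(p0,1),"F",np.round(s["wrist_force"],1),"gap",round(s["finger_gap"],3),round(s["gripper_force"],1),"j",np.round(np.degrees(s["joints"]),0))
E
python3 d.py 480,-300,230,30 500,100,200,60 440,410,120,90
python3 - <<'E'
from h import *
g=vision.grab_frame("scene"); t=vision.grab_frame("top")
for f,(x,y,r) in((g,(430,240,14)),(t,(109.4,260.6,14))):
    x,y=int(x),int(y); a=f["color"][y-r:y+r,x-r:x+r].astype(int); m=(a.max(2)<75).astype(np.uint8)
    n,l,st,c=cv2.connectedComponentsWithStats(m)
    for i in range(1,n):
        if st[i,4]>40: print(st[i],c[i]+[x-r,y-r])
for z in(.05,.055,.06,.065,.07): print(z,np.round(proj(g,ray(t,(109.4,260.6),z)),1),np.round(ray(t,(109.4,260.6),z),3))
E
```

```text
480,-300,230,30 [-0.1, -0.0, -5.3, 310.3, -126.4, 0.9]
500,100,200,60 [-0.1, -0.0, -35.3, 495.9, -481.3, 31.3]
440,410,120,90 [-0.0, -0.0, -65.3, 571.1, -787.9, 111.5]
t 0.25 [ 251.  -544.7  230.8] F [-0.1  0.  -0.7] gap 0.994 0.0 j [-70.   7.  85.   0.  87.  -5.]
[  7   8  14  13 141] [429.58865248 240.10638298]
[  7   7  16  15 189] [109.44444444 260.26455026]
0.05 [429.2 242. ] [0.441 0.413 0.05 ]
0.055 [429.2 240.5] [0.441 0.411 0.055]
0.06 [429.1 239.1] [0.44  0.409 0.06 ]
0.065 [429.1 237.7] [0.44  0.407 0.065]
0.07 [429.1 236.2] [0.439 0.405 0.07 ]
```

Emit:
move_arm(
  rows=[
    [[0,0,-5,310,-126,0,-1],[0,0,-5,310,-126,0,-1],[0,0,-5,310,-126,0,-1],[0,0,-5,310,-126,0,-1],[0,0,-5,310,-126,0,-1],[0,0,-5,310,-126,0,-1],[0,0,-5,310,-126,0,-1],[0,0,-5,310,-126,0,-1],[0,0,-35,496,-481,31,-1],[0,0,-35,496,-481,31,-1],[0,0,-35,496,-481,31,-1],[0,0,-35,496,-481,31,-1],[0,0,-35,496,-481,31,-1],[0,0,-35,496,-481,31,-1],[0,0,-35,496,-481,31,-1],[0,0,-35,496,-481,31,-1],[0,0,-35,496,-481,31,-1],[0,0,-35,496,-481,31,-1],[0,0,-35,496,-481,31,-1],[0,0,-35,496,-481,31,-1]],
  ],
)

```text
t: 2.02
tcp_pos: [0.4999, 0.101, 0.2001]
tool_rot: [-2.722, -1.569, 0.001]
wrist_force: [-0.6, -1.5, 0.0]
finger_gap: 0.001
gripper_force: 0.0
```

```bash
python3 d.py 440,410,100,90 440,410,63,90
```

```text
440,410,100,90 [-0.0, 0.0, -30.1, 237.4, -206.6, 100.0]
440,410,63,90 [-0.0, 0.0, -30.1, 237.4, -206.6, 137.0]
t 2.02 [499.9 101.  200.1] F [-0.6 -1.5  0. ] gap 0.001 0.0 j [  6.  -6. 102.  -0.  84.  36.]
```

Emit:
move_arm(
  rows=[
    [[0,0,-30,237.4,-206.6,60,-1],[0,0,-30,237.4,-206.6,60,-1],[0,0,-30,237.4,-206.6,60,-1],[0,0,-30,237.4,-206.6,60,-1],[0,0,-30,237.4,-206.6,60,-1],[0,0,-30,237.4,-206.6,60,-1],[0,0,-30,237.4,-206.6,60,-1],[0,0,-30,237.4,-206.6,60,-1],[0,0,-30,237.4,-206.6,60,-1],[0,0,-30,237.4,-206.6,60,-1],[0,0,-30,237.4,-206.6,90,-1],[0,0,-30,237.4,-206.6,110,-1],[0,0,-30,237.4,-206.6,125,-1],[0,0,-30,237.4,-206.6,132,-1],[0,0,-30,237.4,-206.6,137,-1],[0,0,-30,237.4,-206.6,137,-1]],
  ],
)

```text
t: 3.35
tcp_pos: [0.4423, 0.4071, 0.0635]
tool_rot: [2.228, 2.214, -0.001]
wrist_force: [-1.0, -4.0, 4.5]
finger_gap: 0.0
gripper_force: 2.3
```

Emit:
move_arm(
  rows=[
    [[0,0,0,0,0,2,-1],[0,0,0,0,0,4,-1],[0,0,0,0,0,6,-1],[0,0,0,0,0,8,-1],[0,0,0,0,0,8,-1]],
  ],
)

```text
t: 3.77
tcp_pos: [0.4433, 0.4089, 0.0607]
tool_rot: [2.226, 2.215, 0.005]
wrist_force: [-9.7, -11.4, 27.8]
finger_gap: -0.002
gripper_force: 14.0
```

Emit:
move_arm(
  rows=[
    [[0,0,0,0,0,2,-1],[0,0,0,0,0,4,-1],[0,0,0,0,0,4,-1]],
  ],
)

```text
t: 4.02
tcp_pos: [0.4436, 0.4091, 0.0603]
tool_rot: [2.225, 2.215, 0.005]
wrist_force: [-22.3, -21.0, 55.5]
finger_gap: 0.003
gripper_force: 27.7
```

Emit:
move_arm(
  rows=[
    [[0,0,0,0,0,-4,-1],[0,0,0,0,0,-8,-1],[0,0,0,0,0,-12,-1],[0,0,0,0,0,-12,-1]],
  ],
)

```text
t: 4.35
tcp_pos: [0.4435, 0.4096, 0.0664]
tool_rot: [2.226, 2.215, 0.008]
wrist_force: [1.6, 0.6, 2.7]
finger_gap: 0.006
gripper_force: 1.5
```

```bash
python3 d.py
python3 - <<'E'
from h import *
g=vision.grab_frame("scene"); t=vision.grab_frame("top")
a=cv2.resize(g["color"][195:275,385:465,::-1],(400,400),interpolation=3)
b=cv2.resize(t["color"][220:300,75:155,::-1],(400,400),interpolation=3)
cv2.imwrite("pics/btn.png",np.hstack([a,b]))
E
```

```text
t 4.35 [443.5 409.6  66.4] F [1.6 0.6 2.7] gap 0.006 1.5 j [38. 15. 94. -0. 70. 38.]
```

View pics/btn.png

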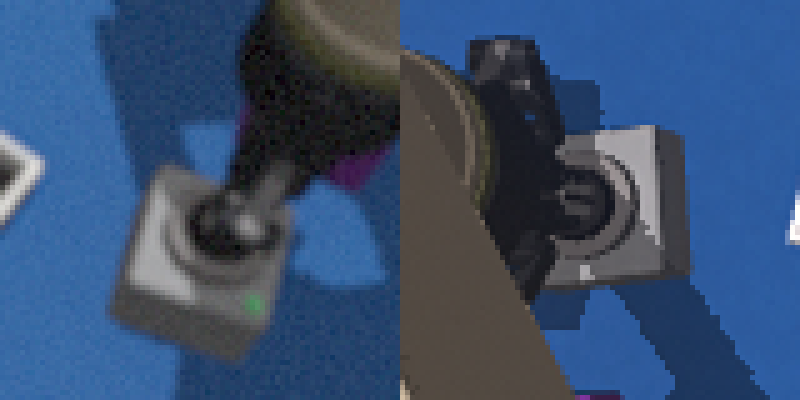

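```bash
python3 d.py 440,400,200,90 520,80,200,90 529.4,-287,120,89
```

```text
440,400,200,90 [0.2, -0.1, -0.3, -9.1, -2.4, -135.3]
520,80,200,90 [0.2, -0.1, -0.3, -328.7, 79.2, -135.7]
529.4,-287,120,89 [0.2, -0.1, 0.7, -695.9, 90.1, -56.5]
t 4.45 [442.8 409.4  64.8] F [2.7 1.6 4.8] gap 0.004 1.9 j [38. 16. 94.  0. 70. 38.]
```

Emit:
move_arm(
  rows=[
    [[0,0,0,0,0,-40,-1],[0,0,0,0,0,-80,-1],[0,0,0,0,0,-110,-1],[0,0,0,-329,79,-136,0.2],[0,0,0,-329,79,-136,0.2],[0,0,0,-329,79,-136,0.2],[0,0,0,-329,79,-136,0.2],[0,0,0,-329,79,-136,0.2],[0,0,0,-329,79,-136,0.2],[0,0,0,-329,79,-136,0.2],[0,0,0,-329,79,-136,0.2],[0,0,0.7,-696,90,-56,0.2],[0,0,0.7,-696,90,-56,0.2],[0,0,0.7,-696,90,-56,0.2],[0,0,0.7,-696,90,-56,0.2],[0,0,0.7,-696,90,-56,0.2],[0,0,0.7,-696,90,-56,0.2],[0,0,0.7,-696,90,-56,0.2],[0,0,0.7,-696,90,-56,0.2],[0,0,0.7,-696,90,-56,0.2]],
  ],
)

```text
t: 6.12
tcp_pos: [0.5274, -0.283, 0.1192]
tool_rot: [-2.239, -2.202, -0.0]
wrist_force: [1.5, 1.2, 0.2]
finger_gap: 0.597
gripper_force: 0.0
```

Emit:
move_arm(
  rows=[
    [[0,0,0.7,0,0,0,0.2],[0,0,0,0,0,0,0.2],[0,0,0,0,0,0,0.2]],
  ],
)

```text
t: 6.37
tcp_pos: [0.5276, -0.281, 0.1196]
tool_rot: [-2.238, -2.202, -0.0]
wrist_force: [-0.3, 0.2, -0.0]
finger_gap: 0.599
gripper_force: 0.0
```

```bash
python3 d.py 529.4,-287,60,89 529.4,-287,25,89
python3 - <<'E'
from h import *
t=vision.grab_frame("top"); crop(t,290,165,450,285,4,"pics/die2.png")
E
```

```text
529.4,-287,60,89 [-0.1, -0.1, 0.1, -6.1, 2.0, 59.6]
529.4,-287,25,89 [-0.1, -0.1, 0.1, -6.1, 2.0, 94.6]
t 6.37 [ 527.6 -281.   119.6] F [-0.3  0.2 -0. ] gap 0.599 0.0 j [-33.  12.  92.   0.  76. -32.]
```

View pics/die2.png

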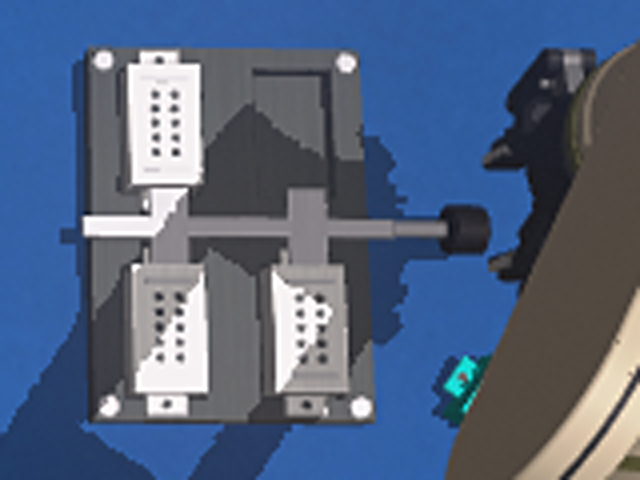

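Emit:
move_arm(
  rows=[
    [[0,0,0,-6,2,30,0.2],[0,0,0,-6,2,60,0.2],[0,0,0,-6,2,80,0.2],[0,0,0,-6,2,95,0.2],[0,0,0,-6,2,95,0.2],[0,0,0,-6,2,95,-1],[0,0,0,-6,2,95,-1],[0,0,0,-6,2,95,-1],[0,0,0,-6,2,95,-1],[0,0,0,-6,2,95,-1],[0,0,0,-6,2,95,-1]],
  ],
  newtons=50,
)

```text
t: 7.33
tcp_pos: [0.5329, -0.2869, 0.0275]
tool_rot: [2.236, 2.201, 0.005]
wrist_force: [9.5, 2.2, -9.8]
finger_gap: 0.334
gripper_force: 50.3
```

```bash
python3 d.py 528.7,-330,25,89
```

```text
528.7,-330,25,89 [0.3, 0.0, 0.1, -43.2, -3.5, 2.5]
t 7.33 [ 532.9 -286.9   27.5] F [ 9.5  2.2 -9.8] gap 0.334 50.3 j [-33.  19.  95.   0.  66. -32.]
```

Emit:
move_arm(
  rows=[
    [[0,0,0,0,3,-2,-1],[0,0,0,-8,3,-2,-1],[0,0,0,-16,2,-2,-1],[0,0,0,-24,2,-2,-1],[0,0,0,-32,2,-2,-1],[0,0,0,-40,2,-2,-1],[0,0,0,-44,2,-2,-1],[0,0,0,-46,2,-2,-1],[0,0,0,-46,2,-2,-1]],
  ],
)

```text
t: 8.08
tcp_pos: [0.5324, -0.3261, 0.0273]
tool_rot: [-2.231, -2.198, -0.013]
wrist_force: [4.5, 33.7, 2.7]
finger_gap: 0.329
gripper_force: 53.5
```

```bash
python3 d.py
python3 - <<'E'
from h import *
t=vision.grab_frame("top"); crop(t,290,165,450,285,4,"pics/die3.png")
E
```

```text
t 8.08 [ 532.4 -326.1   27.3] F [ 4.5 33.7  2.7] gap 0.329 53.5 j [-37.  22.  91.   1.  68. -36.]
```

View pics/die3.png

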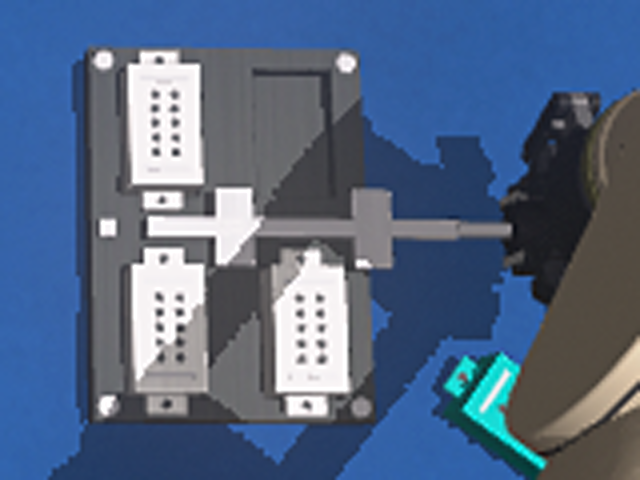

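Run:
```python
from h import *
f=vision.grab_frame("top")
r=lambda u,v:ray(f,(290+(u-1.5)/4,165+(v-1.5)/4),.0445)
print(r(148,226)-r(83,226), r(353,226)-r(288,226), r(216,226)-r(150,226))
```

```text
[-0.0001219  -0.03933827  0.        ] [-0.00012282 -0.03963626  0.        ] [-0.00012408 -0.04004272  0.        ]
```

Emit:
move_arm(
  rows=[
    [[0,0,0,-2,0,0,-1],[0,0,0,-4,0,0,-1],[0,0,0,-4,0,0,-1],[0,0,0,-4,0,0,-1]],
  ],
)

```text
t: 8.52
tcp_pos: [0.5324, -0.3263, 0.0272]
tool_rot: [-2.226, -2.197, -0.017]
wrist_force: [2.1, 50.7, 10.8]
finger_gap: 0.329
gripper_force: 54.3
```

```bash
python3 d.py
```

```text
t 8.52 [ 532.4 -326.3   27.2] F [ 2.1 50.7 10.8] gap 0.329 54.3 j [-37.  22.  90.   1.  68. -36.]
```

Emit:
move_arm(
  rows=[
    [[0,0,0,5,0,0,-1],[0,0,0,9,0,0,-1],[0,0,0,9,0,0,0.2],[0,0,0,9,0,0,0.2],[0,0,0,9,0,0,0.2],[0,0,0,9,0,0,0.2],[0,0,0,9,0,0,0.2],[0,0,0,9,0,-40,0.2],[0,0,0,9,0,-80,0.4],[0,0,0,9,0,-120,0.4],[0,0,0,9,0,-120,0.4]],
  ],
)

```text
t: 9.43
tcp_pos: [0.5356, -0.3322, 0.1588]
tool_rot: [2.23, 2.192, 0.004]
wrist_force: [1.2, 0.1, 2.4]
finger_gap: 0.699
gripper_force: 0.0
```

```bash
python3 d.py 470,-191,120,-1
python3 - <<'E'
from h import *
f=vision.grab_frame("top"); crop(f,290,165,450,285,4,"pics/die4.png")
E
```

```text
470,-191,120,-1 [1.0, -0.2, 90.0, 140.4, -68.5, 36.7]
t 9.43 [ 535.6 -332.2  158.8] F [1.2 0.1 2.4] gap 0.699 0.0 j [-36.  14.  86.  -0.  80. -35.]
```

View pics/die4.png

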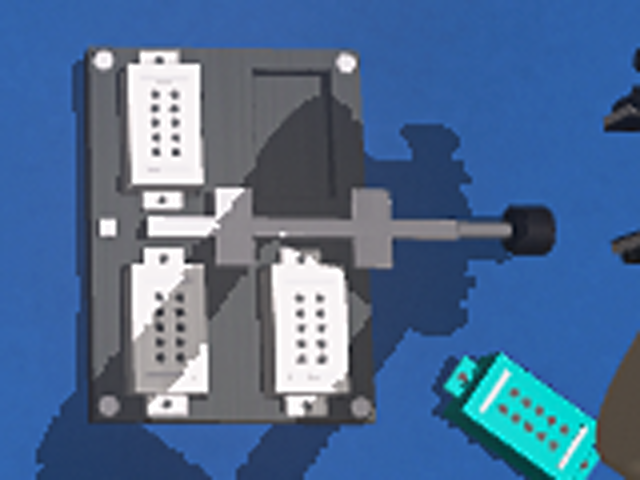

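Emit:
move_arm(
  rows=[
    [[1,0,90,140,-68,30,0.4],[1,0,90,140,-68,30,0.4],[1,0,90,140,-68,30,0.4],[1,0,90,140,-68,30,0.4],[1,0,90,140,-68,30,0.4],[1,0,90,140,-68,30,0.4],[1,0,90,140,-68,30,0.4],[1,0,90,140,-68,30,0.4],[1,0,90,140,-68,30,0.4],[1,0,90,140,-68,30,0.4],[1,0,90,140,-68,30,0.4],[1,0,90,140,-68,30,0.4],[1,0,90,140,-68,30,0.4],[1,0,90,140,-68,30,0.4],[1,0,90,140,-68,30,0.4],[1,0,90,140,-68,30,0.4]],
  ],
)

```text
t: 10.82
tcp_pos: [0.4655, -0.1875, 0.1173]
tool_rot: [-3.13, 0.022, 0.018]
wrist_force: [-0.5, 0.4, -0.7]
finger_gap: 0.701
gripper_force: 0.0
```

```bash
python3 d.py 470,-190.5,80,-1 470,-190.5,33,-1
```

```text
470,-190.5,80,-1 [-0.6, 0.7, 0.2, 5.0, 3.4, 37.2]
470,-190.5,33,-1 [-0.6, 0.7, 0.2, 5.5, 3.9, 84.2]
t 10.82 [ 465.5 -187.5  117.3] F [-0.5  0.4 -0.7] gap 0.701 0.0 j [-28.  -2. 107.   0.  76.  63.]
```

Emit:
move_arm(
  rows=[
    [[-0.6,0.7,0,5,3.5,20,0.4],[-0.6,0.7,0,5,3.5,50,0.4],[-0.6,0.7,0,5,3.5,70,0.4],[-0.6,0.7,0,5.5,4,80,0.4],[-0.6,0.7,0,5.5,4,84,0.4],[-0.6,0.7,0,5.5,4,84,0.4],[-0.6,0.7,0,5.5,4,84,-1],[-0.6,0.7,0,5.5,4,84,-1],[-0.6,0.7,0,5.5,4,84,-1],[-0.6,0.7,0,5.5,4,84,-1],[-0.6,0.7,0,5.5,4,84,-1]],
  ],
  newtons=60,
)

```text
t: 11.73
tcp_pos: [0.4715, -0.1912, 0.0353]
tool_rot: [3.141, -0.026, 0.006]
wrist_force: [-0.4, 0.1, 6.6]
finger_gap: 0.498
gripper_force: 62.1
```

Emit:
move_arm(
  rows=[
    [[0,0,0,0,0,-10,-1],[0,0,0,0,0,-20,-1],[0,0,0,0,0,-40,-1],[0,0,0,0,0,-60,-1],[0,0,0,0,0,-80,-1],[0,0,0,0,0,-80,-1],[0,0,0,0,0,-80,-1]],
  ],
)

```text
t: 12.32
tcp_pos: [0.4714, -0.1913, 0.1157]
tool_rot: [3.14, -0.026, 0.007]
wrist_force: [0.1, 0.1, -1.7]
finger_gap: 0.499
gripper_force: 61.4
```

```bash
python3 - <<'E'
import numpy as np
c=np.array([528,196.]);a=np.radians(-10.5);M=np.array([[np.cos(a),-np.sin(a)],[np.sin(a),np.cos(a)]])
for q in((60,50),(60,-50),(-60,50),(-60,-50)): print(q,np.round(c+M@q,1))
E
python3 d.py 477,157,125,-10.5 461,147,125,-10.5
```

```text
(60, 50) [596.1 234.2]
(60, -50) [577.9 135.9]
(-60, 50) [478.1 256.1]
(-60, -50) [459.9 157.8]
477,157,125,-10.5 [0.0, -0.3, 9.5, -0.2, -348.3, -9.8]
461,147,125,-10.5 [0.0, -0.3, 9.5, -16.0, -338.0, -9.8]
t 12.32 [ 471.4 -191.3  115.7] F [ 0.1  0.1 -1.7] gap 0.499 61.4 j [-28.  -2. 107.   0.  74.  63.]
```

```bash
python3 d.py 478,256,115,-10.5
```

```text
478,256,115,-10.5 [0.0, -0.3, 9.5, -0.9, -447.3, 0.1]
t 12.32 [ 471.4 -191.3  115.7] F [ 0.1  0.1 -1.7] gap 0.499 61.4 j [-28.  -2. 107.   0.  74.  63.]
```

Emit:
move_arm(
  rows=[
    [[0,0,1,0,-20,0,-1],[0,0,2,0,-50,0,-1],[0,0,4,0,-85,0,-1],[0,0,5,0,-120,0,-1],[0,0,6,0,-155,0,-1],[0,0,7,0,-190,0,-1],[0,0,8,0,-225,0,-1],[0,0,9.5,0,-260,0,-1],[0,0,9.5,0,-295,0,-1],[0,0,9.5,0,-330,0,-1],[0,0,9.5,0,-365,0,-1],[0,0,9.5,0,-400,0,-1],[0,0,9.5,0,-430,0,-1],[0,0,9.5,0,-447,0,-1],[0,0,9.5,0,-447,0,-1],[0,0,9.5,0,-447,0,-1]],
  ],
)

```text
t: 13.65
tcp_pos: [0.4764, 0.2567, 0.1123]
tool_rot: [3.128, -0.283, -0.002]
wrist_force: [0.5, 0.0, -1.4]
finger_gap: 0.496
gripper_force: 61.5
```

```bash
python3 d.py 478,256,40,-10.5 478,256,21,-10.5
```

```text
478,256,40,-10.5 [0.0, 0.1, 0.2, 1.7, 0.3, 72.3]
478,256,21,-10.5 [0.0, 0.1, 0.2, 1.7, 0.3, 91.3]
t 13.65 [476.4 256.7 112.3] F [ 0.5  0.  -1.4] gap 0.496 61.5 j [ 23.   4. 102.  -0.  74. 123.]
```

Emit:
move_arm(
  rows=[
    [[0,0,0,1.5,0,25,-1],[0,0,0,1.5,0,50,-1],[0,0,0,1.5,0,70,-1],[0,0,0,1.5,0,80,-1],[0,0,0,1.5,0,86,-1],[0,0,0,1.5,0,90,-1],[0,0,0,1.5,0,91,-1],[0,0,0,1.5,0,91,-1]],
  ],
)

```text
t: 14.32
tcp_pos: [0.4799, 0.2561, 0.0236]
tool_rot: [-3.127, 0.287, -0.003]
wrist_force: [-1.0, 0.3, -1.0]
finger_gap: 0.496
gripper_force: 61.5
```

Emit:
move_arm(
  rows=[
    [[0,0,0,0,0,0,0.4],[0,0,0,0,0,0,0.4],[0,0,0,0,0,0,0.4],[0,0,0,0,0,0,0.4],[0,0,0,0,0,-30,0.4],[0,0,0,0,0,-60,0.4],[0,0,0,0,0,-100,0.4],[0,0,0,0,0,-100,0.4]],
  ],
)

```text
t: 14.98
tcp_pos: [0.4837, 0.2581, 0.1318]
tool_rot: [-3.122, 0.286, -0.019]
wrist_force: [1.3, 0.7, 1.7]
finger_gap: 0.704
gripper_force: 0.0
```

```bash
python3 d.py 471,-107.5,120,-1;  python3 - <<'E'
from h import *
f=vision.grab_frame("top"); crop(f,90,165,410,295,2.4,"pics/a1.png")
E
```

```text
471,-107.5,120,-1 [-0.4, -0.7, -9.5, 53.7, 361.9, 9.7]
t 14.98 [483.7 258.1 131.8] F [1.3 0.7 1.7] gap 0.704 0.0 j [ 23.   3. 101.   0.  76. 123.]
```

View pics/a1.png

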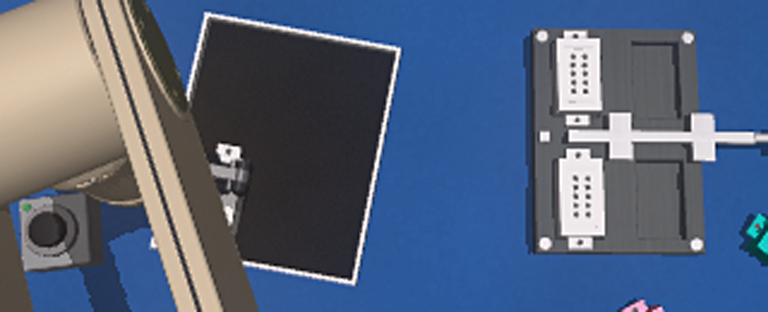

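Emit:
move_arm(
  rows=[
    [[0,0,-2,5,30,5,0.4],[0,0,-4,10,70,10,0.4],[0,0,-9,20,110,10,0.4],[0,0,-9.5,25,150,10,0.4],[0,0,-9.5,30,190,10,0.4],[0,0,-9.5,35,230,10,0.4],[0,0,-9.5,40,270,10,0.4],[0,0,-9.5,47,310,10,0.4],[0,0,-9.5,52,345,10,0.4],[0,0,-9.5,54,362,10,0.4],[0,0,-9.5,54,362,10,0.4],[0,0,-9.5,54,362,10,0.4]],
  ],
)

```text
t: 16.03
tcp_pos: [0.466, -0.1104, 0.1121]
tool_rot: [-3.14, 0.03, -0.001]
wrist_force: [-0.7, 0.7, -0.1]
finger_gap: 0.699
gripper_force: 0.0
```

```bash
cat > see.py <<'E'
from h import *
f=vision.grab_frame("top"); a=f["color"].astype(int); m=((a.min(2)>150)&(a.max(2)-a.min(2)<45)).astype(np.uint8)
n,l,s,c=cv2.connectedComponentsWithStats(m[:,:420],connectivity=4)
for i in range(1,n):
    if s[i,4]<80 or s[i,1]<160 or c[i][1]>290: continue
    r=cv2.minAreaRect(np.argwhere(l==i)[:,::-1].astype(np.float32)); p=np.array(cv2.boxPoints(r))
    z=.038 if c[i][0]<270 else .052
    k=np.array([ray(f,q,z)[:2] for q in p]); print("px",c[i].round(0),"area",s[i,4],"bbox",s[i,:4],"ctr mm",(1000*k.mean(0)).round(1),"sides",[round(1000*np.linalg.norm(k[j]-k[j+1])) for j in(0,1)],"ang",np.degrees(np.arctan2(*(k[1]-k[0])[::-1])).round(1))
E
python3 see.py; python3 d.py 471,-107.5,33,-1
```

```text
px [205. 228.] area 600 bbox [153 170 104 114] ctr mm [525.9 196.3] sides [246, 214] ang -8.3
px [330. 194.] area 518 bbox [322 178  18  33] ctr mm [ 598.8 -107.7] sides [42, 80] ang -90.0
px [395. 192.] area 206 bbox [375 182  45  21] ctr mm [ 601.2 -270.3] sides [18, 116] ang -21.5
px [382. 209.] area 136 bbox [369 201  28  16] ctr mm [ 562.3 -234.6] sides [21, 70] ang -23.4
px [  1. 234.] area 80 bbox [  0 218   5  26] ctr mm [514.3 672.7] sides [9, 60] ang -90.2
px [180. 245.] area 636 bbox [168 225  24  42] ctr mm [477.9 255. ] sides [98, 44] ang -10.3
px [116. 262.] area 276 bbox [ 99 246  28  31] ctr mm [441.3 411.5] sides [65, 66] ang -83.8
471,-107.5,33,-1 [-0.1, -0.0, -0.0, 4.8, -1.9, 79.1]
t 16.08 [ 466.1 -109.4  112.1] F [-0.7  0.4 -0.1] gap 0.704 0.0 j [-19.  -6. 112.   0.  74.  72.]
```

Emit:
move_arm(
  rows=[
    [[0,0,0,4.5,-2,15,0.4],[0,0,0,4.5,-2,45,0.4],[0,0,0,4.5,-2,65,0.4],[0,0,0,4.5,-2,75,0.4],[0,0,0,4.5,-2,79,0.4],[0,0,0,4.5,-2,79,0.4],[0,0,0,4.5,-2,79,-1],[0,0,0,4.5,-2,79,-1],[0,0,0,4.5,-2,79,-1],[0,0,0,4.5,-2,79,-1],[0,0,0,4.5,-2,79,-1]],
  ],
)

```text
t: 17.0
tcp_pos: [0.4723, -0.1074, 0.0352]
tool_rot: [-3.141, 0.026, -0.006]
wrist_force: [-1.3, 5.7, 5.3]
finger_gap: 0.501
gripper_force: 62.1
```

Emit:
move_arm(
  rows=[
    [[0,0,0,0,0,-10,-1],[0,0,0,0,0,-20,-1],[0,0,0,0,0,-40,-1],[0,0,0,0,0,-60,-1],[0,0,0,0,0,-80,-1],[0,0,0,0,0,-80,-1],[0,0,0,0,0,-80,-1]],
  ],
)

```text
t: 17.58
tcp_pos: [0.4726, -0.1086, 0.1159]
tool_rot: [3.14, -0.027, 0.009]
wrist_force: [-1.8, 0.0, -2.1]
finger_gap: 0.497
gripper_force: 61.5
```

```bash
python3 d.py 460,157,115,-10.5
```

```text
460,157,115,-10.5 [0.0, -0.3, 9.5, -17.1, -265.4, 0.5]
t 17.58 [ 472.6 -108.6  115.9] F [-1.8  0.  -2.1] gap 0.497 61.5 j [-19.  -6. 111.   0.  74.  72.]
```

Emit:
move_arm(
  rows=[
    [[0,0,1,-1,-20,0,-1],[0,0,2,-3,-50,0,-1],[0,0,4,-5,-85,0,-1],[0,0,5,-7,-120,0,-1],[0,0,6,-9,-155,0,-1],[0,0,7,-12,-190,0,-1],[0,0,8,-15,-225,0,-1],[0,0,9.5,-17,-250,0,-1],[0,0,9.5,-17,-265,0,-1],[0,0,9.5,-17,-265,0,-1],[0,0,9.5,-17,-265,0,-1]],
  ],
)

```text
t: 18.5
tcp_pos: [0.4576, 0.1577, 0.1126]
tool_rot: [3.129, -0.283, -0.001]
wrist_force: [0.7, -0.1, -1.7]
finger_gap: 0.494
gripper_force: 61.6
```

```bash
python3 d.py 460,157,21,-10.5
```

```text
460,157,21,-10.5 [0.0, 0.0, 0.2, 2.6, 0.2, 91.6]
t 18.5 [457.6 157.7 112.6] F [ 0.7 -0.1 -1.7] gap 0.494 61.6 j [ 13.  -5. 111.  -0.  74. 113.]
```

Emit:
move_arm(
  rows=[
    [[0,0,0,1.5,0,25,-1],[0,0,0,1.5,0,50,-1],[0,0,0,1.5,0,70,-1],[0,0,0,1.5,0,80,-1],[0,0,0,1.5,0,86,-1],[0,0,0,1.5,0,90,-1],[0,0,0,1.5,0,91,-1],[0,0,0,1.5,0,91,-1]],
  ],
)

```text
t: 19.17
tcp_pos: [0.4608, 0.1571, 0.0235]
tool_rot: [-3.127, 0.287, -0.003]
wrist_force: [1.2, 0.7, -0.9]
finger_gap: 0.498
gripper_force: 61.6
```

Emit:
move_arm(
  rows=[
    [[0,0,0,0,0,0,0.4],[0,0,0,0,0,0,0.4],[0,0,0,0,0,0,0.4],[0,0,0,0,0,0,0.4],[0,0,0,0,0,-30,0.4],[0,0,0,0,0,-60,0.4],[0,0,0,0,0,-100,0.4],[0,0,0,0,0,-100,0.4]],
  ],
)

```text
t: 19.83
tcp_pos: [0.4646, 0.1584, 0.1313]
tool_rot: [-3.124, 0.286, -0.02]
wrist_force: [0.5, 0.3, 1.9]
finger_gap: 0.7
gripper_force: 0.0
```

```bash
python3 d.py 596,-108,120,-1;  python3 see.py
```

```text
596,-108,120,-1 [-0.3, -0.7, -9.4, 177.3, 238.2, 12.1]
t 19.83 [464.6 158.4 131.3] F [0.5 0.3 1.9] gap 0.7 0.0 j [ 13.  -6. 110.   0.  76. 113.]
px [331. 195.] area 524 bbox [322 178  19  33] ctr mm [ 598.8 -109. ] sides [44, 80] ang -90.0
px [248. 204.] area 131 bbox [231 180  26  62] ctr mm [568.5  89.4] sides [57, 156] ang -76.6
px [242. 264.] area 790 bbox [223 186  38 157] ctr mm [437.7 108.9] sides [16, 376] ang -77.4
px [233. 265.] area 637 bbox [215 188  35 152] ctr mm [439.  130.3] sides [15, 363] ang -77.7
px [174. 204.] area 406 bbox [139 194  74  23] ctr mm [574.2 267.1] sides [177, 25] ang -79.3
px [132. 222.] area 147 bbox [128 208   8  32] ctr mm [530.3 370. ] sides [14, 77] ang -82.7
px [125. 242.] area 240 bbox [120 209  11  72] ctr mm [480.7 381.7] sides [12, 171] ang -84.2
px [368. 221.] area 666 bbox [327 212  91  20] ctr mm [ 530.7 -205.9] sides [46, 219] ang -1.9
px [203. 222.] area 107 bbox [189 216  28  11] ctr mm [534.9 201.8] sides [67, 13] ang -78.0
px [159. 231.] area 188 bbox [143 225  37  15] ctr mm [515.8 301. ] sides [84, 26] ang -74.4
px [221. 265.] area 162 bbox [210 257  19  18] ctr mm [432.2 157.5] sides [38, 40] ang -40.7
```

Emit:
move_arm(
  rows=[
    [[0,0,-2,20,25,5,0.4],[0,0,-4,45,57,8,0.4],[0,0,-7,70,90,10,0.4],[0,0,-9.5,95,125,10,0.4],[0,0,-9.5,120,160,10,0.4],[0,0,-9.5,145,195,10,0.4],[0,0,-9.5,170,225,10,0.4],[0,0,-9.5,177,238,10,0.4],[0,0,-9.5,177,238,10,0.4],[0,0,-9.5,177,238,10,0.4],[0,0,-9.5,177,238,10,0.4]],
  ],
)

```text
t: 20.8
tcp_pos: [0.5899, -0.1079, 0.1119]
tool_rot: [-3.14, 0.026, 0.001]
wrist_force: [-0.2, -1.0, -0.2]
finger_gap: 0.7
gripper_force: 0.0
```

```bash
python3 d.py 595,-108.5,33,-1;  python3 see.py
```

```text
595,-108.5,33,-1 [-0.1, 0.0, 0.0, 5.1, 0.6, 78.9]
t 20.8 [ 589.9 -107.9  111.9] F [-0.2 -1.  -0.2] gap 0.7 0.0 j [-15.  12.  93.   0.  75.  76.]
px [205. 227.] area 592 bbox [153 170 104 114] ctr mm [526.1 196.3] sides [246, 214] ang -8.3
px [337. 206.] area 181 bbox [330 178  15  54] ctr mm [ 572.9 -123.5] sides [136, 12] ang -13.5
px [366. 221.] area 524 bbox [337 212  59  20] ctr mm [ 530.7 -191.2] sides [46, 141] ang -2.1
px [180. 245.] area 629 bbox [168 225  24  42] ctr mm [477.9 255.1] sides [98, 44] ang -10.3
px [221. 253.] area 636 bbox [210 233  24  42] ctr mm [458.8 155.8] sides [98, 44] ang -10.2
```

Two covers lie flat in the tray; the third is under the gripper.

Emit:
move_arm(
  rows=[
    [[0,0,0,4.5,0.5,15,0.4],[0,0,0,4.5,0.5,45,0.4],[0,0,0,4.5,0.5,65,0.4],[0,0,0,4.5,0.5,75,0.4],[0,0,0,4.5,0.5,79,0.4],[0,0,0,4.5,0.5,79,0.4],[0,0,0,4.5,0.5,79,-1],[0,0,0,4.5,0.5,79,-1],[0,0,0,4.5,0.5,79,-1],[0,0,0,4.5,0.5,79,-1],[0,0,0,4.5,0.5,79,-1]],
  ],
)

```text
t: 21.77
tcp_pos: [0.5967, -0.1089, 0.0357]
tool_rot: [-3.14, 0.026, -0.006]
wrist_force: [-0.6, 5.6, 5.4]
finger_gap: 0.501
gripper_force: 62.1
```

Emit:
move_arm(
  rows=[
    [[0,0,0,0,0,-10,-1],[0,0,0,0,0,-20,-1],[0,0,0,0,0,-40,-1],[0,0,0,0,0,-60,-1],[0,0,0,0,0,-80,-1],[0,0,0,0,0,-80,-1],[0,0,0,0,0,-80,-1]],
  ],
)

```text
t: 22.35
tcp_pos: [0.597, -0.1105, 0.1165]
tool_rot: [3.14, -0.027, 0.009]
wrist_force: [-0.0, 0.4, -2.2]
finger_gap: 0.5
gripper_force: 61.5
```

```bash
python3 d.py 583,165,115,-10.5
```

```text
583,165,115,-10.5 [0.0, -0.3, 9.5, -18.7, -275.2, 1.1]
t 22.35 [ 597.  -110.5  116.5] F [-0.   0.4 -2.2] gap 0.5 61.5 j [-15.  13.  92.   0.  75.  76.]
```

Emit:
move_arm(
  rows=[
    [[0,0,1,-1,-20,0,-1],[0,0,2,-3,-50,0,-1],[0,0,4,-5,-85,0,-1],[0,0,5,-7,-120,0,-1],[0,0,6,-9,-155,0,-1],[0,0,7,-12,-190,0,-1],[0,0,8,-15,-225,0,-1],[0,0,9.5,-18,-260,0,-1],[0,0,9.5,-18,-275,0,-1],[0,0,9.5,-18,-275,0,-1],[0,0,9.5,-18,-275,0,-1]],
  ],
)

```text
t: 23.27
tcp_pos: [0.5812, 0.1659, 0.1127]
tool_rot: [3.128, -0.283, -0.001]
wrist_force: [0.0, -0.5, -1.3]
finger_gap: 0.499
gripper_force: 61.5
```

```bash
python3 d.py 584,165,21,-10.5
```

```text
584,165,21,-10.5 [0.0, 0.0, 0.2, 3.0, 0.4, 91.7]
t 23.27 [581.2 165.9 112.7] F [ 0.  -0.5 -1.3] gap 0.499 61.5 j [ 11.  13.  92.  -0.  75. 111.]
```

Emit:
move_arm(
  rows=[
    [[0,0,0,2,0,25,-1],[0,0,0,2,0,50,-1],[0,0,0,2,0,70,-1],[0,0,0,2,0,80,-1],[0,0,0,2,0,86,-1],[0,0,0,2,0,90,-1],[0,0,0,2,0,91,-1],[0,0,0,2,0,91,-1]],
  ],
)

```text
t: 23.93
tcp_pos: [0.5848, 0.1652, 0.0238]
tool_rot: [-3.127, 0.287, -0.004]
wrist_force: [0.2, 0.5, -1.9]
finger_gap: 0.496
gripper_force: 61.5
```

Emit:
move_arm(
  rows=[
    [[0,0,0,0,0,0,0.4],[0,0,0,0,0,0,0.4],[0,0,0,0,0,0,0.4],[0,0,0,0,0,0,0.4],[0,0,0,0,0,-30,0.4],[0,0,0,0,0,-60,0.4],[0,0,0,0,0,-100,0.4],[0,0,0,0,0,-100,0.4]],
  ],
)

```text
t: 24.6
tcp_pos: [0.5889, 0.1664, 0.1326]
tool_rot: [-3.124, 0.286, -0.021]
wrist_force: [1.7, 0.5, 2.4]
finger_gap: 0.7
gripper_force: 0.0
```

```bash
python3 d.py 530,-100,150,50 531,-375,120,89
```

```text
530,-100,150,50 [0.1, -0.9, -60.4, -9.3, 272.6, -19.1]
531,-375,120,89 [0.4, -0.8, -99.4, 41.1, 543.0, 10.1]
t 24.6 [588.9 166.4 132.6] F [1.7 0.5 2.4] gap 0.7 0.0 j [ 11.  12.  90.   0.  77. 111.]
```

Emit:
move_arm(
  rows=[
    [[0,0,-7,-2,40,-10,0.4],[0,0,-14,-4,80,-19,0],[0,0,-21,-6,120,-19,-0.5],[0,0,-28,-8,160,-19,-1],[0,0,-35,-9,200,-19,-1],[0,0,-42,-9,236,-19,-1],[0,0,-49,-9,272,-19,-1],[0,0,-56,0,312,-15,-1],[0,0,-63,10,352,-10,-1],[0,0,-70,20,392,-5,-1],[0,0,-77,28,430,0,-1],[0,0,-84,34,470,5,-1],[0,0,-91,38,510,10,-1],[0,0,-98,41,543,10,-1],[0,0,-99.4,41,543,10,-1],[0,0,-99.4,41,543,10,-1],[0,0,-99.4,41,543,10,-1]],
  ],
)

```text
t: 26.02
tcp_pos: [0.5255, -0.376, 0.1123]
tool_rot: [2.246, 2.197, 0.003]
wrist_force: [0.3, 0.8, 0.8]
finger_gap: 0.0
gripper_force: 0.0
```

```bash
python3 d.py 531,-375,32,89;  python3 - <<'E'
from h import *
f=vision.grab_frame("top"); crop(f,90,165,450,295,2.2,"pics/a2.png")
E
python3 see.py
```

```text
531,-375,32,89 [0.1, -0.1, -0.3, 1.1, 5.4, 80.3]
t 26.02 [ 525.5 -376.   112.3] F [0.3 0.8 0.8] gap 0.0 0.0 j [-40.  19.  85.   0.  76. -39.]
px [205. 228.] area 600 bbox [153 170 104 114] ctr mm [525.9 196.3] sides [246, 214] ang -8.3
px [219. 201.] area 547 bbox [207 183  24  35] ctr mm [587.6 163.2] sides [84, 44] ang -9.8
px [347. 221.] area 322 bbox [327 212  40  20] ctr mm [ 533.8 -143.7] sides [49, 88] ang -23.8
px [  1. 233.] area 81 bbox [  0 217   5  27] ctr mm [515.5 672.9] sides [9, 63] ang -90.2
px [226. 242.] area 627 bbox [214 222  24  42] ctr mm [484.5 145.6] sides [98, 44] ang -9.7
px [180. 245.] area 636 bbox [168 225  24  42] ctr mm [477.9 255. ] sides [98, 44] ang -10.3
px [114. 262.] area 344 bbox [ 98 245  29  33] ctr mm [441.1 411.7] sides [67, 68] ang -83.0
```

View pics/a2.png

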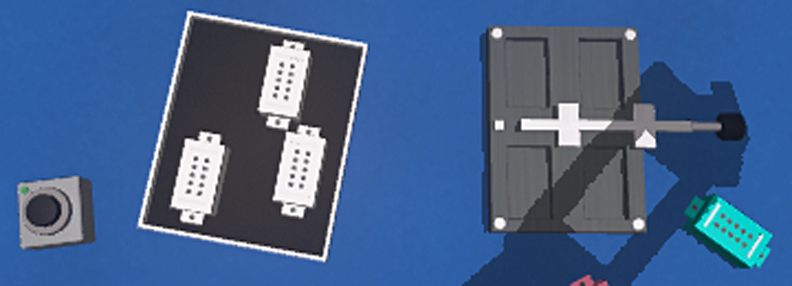

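Emit:
move_arm(
  rows=[
    [[0,0,0,1,5.4,25,-1],[0,0,0,1,5.4,55,-1],[0,0,0,1,5.4,75,-1],[0,0,0,1,5.4,80,-1],[0,0,0,1,5.4,80,-1],[0,0,0,1,5.4,80,-1],[0,0,0,10,5.4,80,-1],[0,0,0,20,5.4,80,-1],[0,0,0,28,5.4,80,-1],[0,0,0,36,5.4,80,-1],[0,0,0,44,5.4,80,-1],[0,0,0,52,5.4,80,-1],[0,0,0,58,5.4,80,-1],[0,0,0,61,5.4,80,-1],[0,0,0,61,5.4,80,-1]],
  ],
)

```text
t: 27.37
tcp_pos: [0.5321, -0.3141, 0.0324]
tool_rot: [-2.241, -2.201, -0.002]
wrist_force: [0.0, 0.1, -0.0]
finger_gap: 0.005
gripper_force: 0.0
```

Emit:
move_arm(
  rows=[
    [[0,0,0,2,0,0,-1],[0,0,0,4,0,0,-1],[0,0,0,4,0,0,-1]],
  ],
)

```text
t: 27.62
tcp_pos: [0.532, -0.311, 0.0322]
tool_rot: [-2.242, -2.2, -0.002]
wrist_force: [-0.2, -2.7, 1.1]
finger_gap: -0.003
gripper_force: 0.9
```

Emit:
move_arm(
  rows=[
    [[0,0,0,3,0,0,-1],[0,0,0,6,0,0,-1],[0,0,0,6,0,0,-1]],
  ],
)

```text
t: 27.87
tcp_pos: [0.5321, -0.309, 0.0325]
tool_rot: [2.239, 2.196, -0.004]
wrist_force: [1.2, -21.1, -9.5]
finger_gap: 0.004
gripper_force: 10.3
```

Emit:
move_arm(
  rows=[
    [[0,0,0,2,0,0,-1],[0,0,0,4,0,0,-1],[0,0,0,4,0,0,-1]],
  ],
)

```text
t: 28.12
tcp_pos: [0.5321, -0.3089, 0.0327]
tool_rot: [2.237, 2.191, -0.009]
wrist_force: [1.7, -37.8, -16.3]
finger_gap: -0.001
gripper_force: 18.6
```

Emit:
move_arm(
  rows=[
    [[0,0,0,-10,0,0,-1],[0,0,0,-25,0,0,-1],[0,0,0,-40,0,0,-1],[0,0,0,-50,0,-30,-1],[0,0,0,-50,0,-70,-1],[0,0,0,-50,0,-110,-1],[0,0,0,-50,0,-140,-1],[0,0,0,-50,0,-140,-1]],
  ],
)

```text
t: 28.78
tcp_pos: [0.5349, -0.3543, 0.1819]
tool_rot: [2.233, 2.192, 0.005]
wrist_force: [1.7, -0.3, 1.5]
finger_gap: 0.002
gripper_force: 0.0
```

```bash
python3 d.py 520,80,200,90 440,407,100,90;  python3 - <<'E'
from h import *
f=vision.grab_frame("top"); crop(f,90,165,450,295,2.2,"pics/a3.png")
E
```

```text
520,80,200,90 [0.6, 0.4, -1.1, 433.9, -22.7, -21.2]
440,407,100,90 [0.6, 0.4, -1.1, 759.9, -109.9, 75.7]
t 28.78 [ 534.9 -354.3  181.9] F [ 1.7 -0.3  1.5] gap 0.002 0.0 j [-38.  15.  82.   0.  82. -37.]
```

View pics/a3.png

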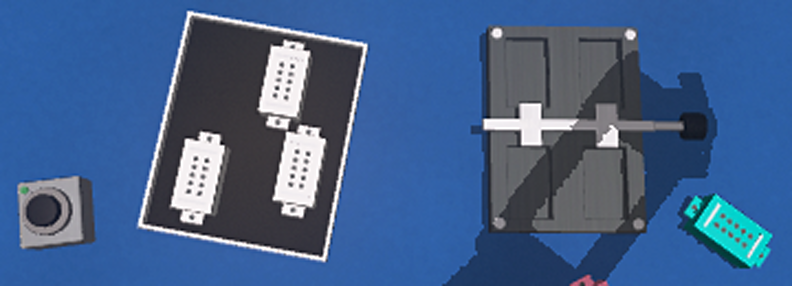

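Emit:
move_arm(
  rows=[
    [[0,0,-1,40,-2,-10,-1],[0,0,-1,434,-23,-21,-1],[0,0,-1,434,-23,-21,-1],[0,0,-1,434,-23,-21,-1],[0,0,-1,434,-23,-21,-1],[0,0,-1,434,-23,-21,-1],[0,0,-1,434,-23,-21,-1],[0,0,-1,434,-23,-21,-1],[0,0,-1,434,-23,-21,-1],[0,0,-1,434,-23,-21,-1],[0,0,-1,434,-23,-21,-1],[0,0,-1,760,-110,76,-1],[0,0,-1,760,-110,76,-1],[0,0,-1,760,-110,76,-1],[0,0,-1,760,-110,76,-1],[0,0,-1,760,-110,76,-1],[0,0,-1,760,-110,76,-1],[0,0,-1,760,-110,76,-1],[0,0,-1,760,-110,76,-1],[0,0,-1,760,-110,76,-1]],
  ],
)

```text
t: 30.5
tcp_pos: [0.4323, 0.4139, 0.0935]
tool_rot: [-2.218, -2.222, 0.004]
wrist_force: [-0.3, -0.6, 0.1]
finger_gap: 0.003
gripper_force: 0.0
```

Emit:
move_arm(
  rows=[
    [[0,0,0,0,0,0,-1],[0,0,0,0,0,0,-1],[0,0,0,0,0,0,-1]],
  ],
)

```text
t: 30.75
tcp_pos: [0.4355, 0.4098, 0.096]
tool_rot: [2.222, 2.22, -0.001]
wrist_force: [-0.2, -0.2, 0.0]
finger_gap: -0.005
gripper_force: 0.0
```

```bash
python3 d.py 440,408,74,90 440,408,60,90
```

```text
440,408,74,90 [-0.0, 0.0, -0.1, -1.8, 4.5, 22.0]
440,408,60,90 [-0.0, 0.0, -0.1, -1.7, 4.5, 36.0]
t 30.75 [435.5 409.8  96. ] F [-0.2 -0.2  0. ] gap -0.005 0.0 j [38. 13. 94. -0. 73. 38.]
```

Emit:
move_arm(
  rows=[
    [[0,0,0,-2,4.5,10,-1],[0,0,0,-2,4.5,20,-1],[0,0,0,-2,4.5,25,-1],[0,0,0,-2,4.5,30,-1],[0,0,0,-2,4.5,33,-1],[0,0,0,-2,4.5,36,-1],[0,0,0,-2,4.5,38,-1],[0,0,0,-2,4.5,38,-1],[0,0,0,-2,4.5,38,-1]],
  ],
)

```text
t: 31.5
tcp_pos: [0.4405, 0.4084, 0.0609]
tool_rot: [2.222, 2.219, 0.002]
wrist_force: [-5.5, -8.5, 17.5]
finger_gap: 0.003
gripper_force: 8.6
```

Emit:
move_arm(
  rows=[
    [[0,0,0,0,0,2,-1],[0,0,0,0,0,4,-1],[0,0,0,0,0,4,-1]],
  ],
)

```text
t: 31.75
tcp_pos: [0.4408, 0.4086, 0.0605]
tool_rot: [2.221, 2.219, 0.002]
wrist_force: [-17.5, -19.4, 44.6]
finger_gap: -0.002
gripper_force: 22.2
```

Fully bottomed (same height as before). Let it up and move clear.

Emit:
move_arm(
  rows=[
    [[0,0,0,0,0,-6,-1],[0,0,0,0,0,-14,-1],[0,0,0,0,0,-40,-1],[0,0,0,0,0,-80,-1],[0,0,0,0,0,-120,-1],[0,0,0,-60,0,-150,-1],[0,0,0,-60,0,-150,-1],[0,0,0,-60,0,-150,-1]],
  ],
)

```text
t: 32.42
tcp_pos: [0.4418, 0.3469, 0.2091]
tool_rot: [2.222, 2.217, 0.011]
wrist_force: [0.4, -0.1, -1.0]
finger_gap: -0.006
gripper_force: 0.0
```

```bash
python3 d.py
python3 - <<'E'
from h import *
f=vision.grab_frame("top"); g=vision.grab_frame("scene")
cv2.imwrite("pics/end.png",cv2.resize(g["color"][80:360,100:480,::-1],(760,560),interpolation=3))
E
```

```text
t 32.42 [441.8 346.9 209.1] F [ 0.4 -0.1 -1. ] gap -0.006 0.0 j [33.  2. 94. -0. 84. 33.]
```

View pics/end.png

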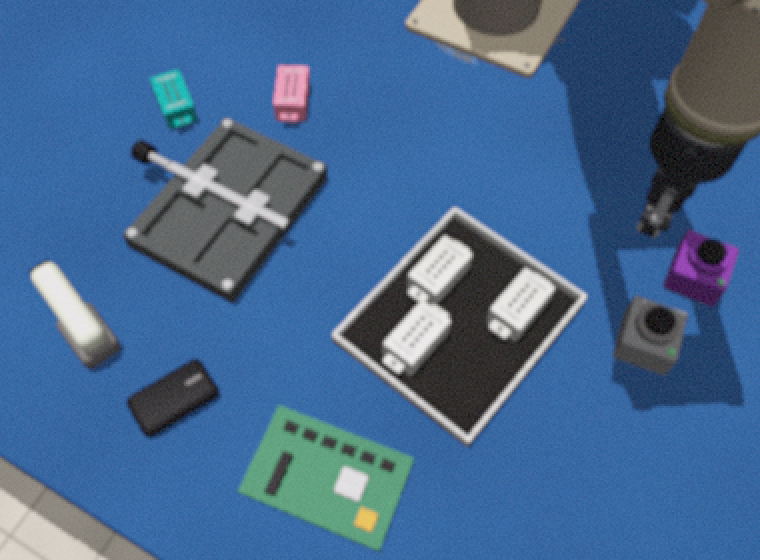

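```bash
python3 -c "
from workcell import ticket; print(ticket.finish_job())"
```

```text
the job is handed in; nothing more can be done
None
```

The job is handed in at about 32 s on the robot's clock: I pressed the button fully before and after, all three covers present lie flat and apart in the tray (one was knocked aside inside it and I left it where it lay), the retainer slide is home, and the board, mouse and scanner were not touched.

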